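Start a quick-thread cover bolt at the bottom of its well

TASK

Fit the second hold-down bolt of the engine head's black cover: take the loose blue-winged bolt out of the red rack, lower it gently into the open well, and feel for the start of the thread hidden at the bottom without ramming or forcing it. Then screw it clockwise until its flange is fully home on the cover and finger-tight (snug, not wrenched), and let go. Leave the thread sealer bottle, the piston pin and the spare bolt where they are.

Things in the scene. Friction and masses are not known exactly. Their poses are not given: they have to be found in the camera images.
- bolt_grip (a point): Centre of the blue wing of the loose steel hand bolt (126 mm long, 0.2 to 0.33 kg) that hangs upright in the red rack. Wing: 44 mm long along x, 12 mm thick along y (flat faces to grip), 24 mm high; z is the bolt's axis, up. Top of the flange 23 mm below this point, its underside 28 mm below, tip of the bolt 114 mm below.
- bolt_seat (a point): Loose bolt: centre of the underside of its flange (44 mm diameter, 5 mm thick). Same axes as bolt_grip. Level with well_mouth when home. Below it a guide collar of 27 mm diameter, 20 mm long, then the 18 mm shank.
- bolt_lugs (a point): Loose bolt: centre of its thread, 78 mm below bolt_seat: four short lugs 90 deg apart, 27.6 mm over all. The chamfered tip is 8 mm further down.
- bolt_rack: Red sheet-steel rack, fixed, 160 mm along x, 80 mm along y, 96 mm high, with three 31 mm holes 50 mm apart along x; the bolt hangs by its flange in the hole at x = -50 mm and lifts straight out. Origin at the centre of its underside.
- well_mouth (a point): Centre of the open well's mouth, on top of its raised ring on the black cover of the engine head (fixed, 150 x 300 mm, ring 110 mm above the bench); z up. Bore 30 mm diameter, flared to 35 mm in the top 4 mm. An equal bolt is already fitted 150 mm away along +y, on the cover's centre line. A low oil cap lies between.
- well_thread (a point): Nominal top of the hidden right-hand thread, 69 mm below well_mouth (true depth 67 to 71, angle unknown): four starts, 6 mm apart, lead 24 mm. The lugs first rest on it with bolt_seat 3.5 to 13 mm above well_mouth; turned clockwise seen from above under a light push (3 N) they catch within a quarter turn, then wind down 3.8 mm a radian, play 1 mm. Over 40 N before it is home spoils it.
- engine_head: The engine head with its cover and thread (fixed). Origin at the centre of its underside, z up. Once the flange is on the ring, 0.3 to 1.2 rad of further turning takes up the play; 0.2 to 0.5 N m then makes the bolt finger-tight, over 0.8 N m is too much. Let go, the bolt stays as it is.
- thread_sealer: White plastic bottle lying on the bench, 53 x 122 x 53 mm, a bystander. Origin at the centre of its underside.
- piston_pin: Plain steel tube standing on end on the bench, 23 mm diameter, 70 mm high, a bystander. Origin at the centre of its underside.
- spare_bolt: Grey hexagon-head bolt lying on the bench, 22 x 95 x 19 mm, a bystander that is not used. Origin at the centre of its underside.
Things that resemble listed ones, but are neither listed nor needed, are in the scene too. Leave any purple look-alike of the part that bears bolt_grip alone.

How it is judged:
On the way, in this order (a step that is already met when the one before it is completed fails the run):
1. the bolt is down the well, its tip over 30 mm deep (horizontal distance between bolt_seat and well_mouth below 0.006 m and z of bolt_seat in the frame of well_mouth below 0.05 m), for 0.2 s.
2. the thread has caught and drawn the bolt in (horizontal distance between bolt_seat and well_mouth below 0.004 m and z of bolt_seat in the frame of well_mouth below 0.003 m), for 0.2 s.
At the end, for the whole second after the job is handed in: The bolt stands upright in the well with the underside of its flange within 1 mm of the boss's top, its axis within 3 mm of the well's, and finger-tight: bolt and engine head press on each other with over 12 N in all (summed over flange and thread; loose it is about 3 N) (z of bolt_seat in the frame of well_mouth between -0.001 and 0.001 m and horizontal distance between bolt_seat and well_mouth below 0.003 m and angle between bolt_seat's own z axis and vertical below 0.05 rad and contact force between bolt and engine_head above 12 N); the robot touches nothing.
It fails at once if the bolt is rammed or forced against the thread or cover before it is home (z of bolt_seat in the frame of well_mouth above 0.0015 m and contact force between bolt and engine_head above 40 N).
It fails at once if the bolt is overtightened (contact force between bolt and engine_head above 150 N).
It fails at once if a bystander is moved (distance of any of thread_sealer, piston_pin, spare_bolt from where it was at the start of the episode above 0.02 m).
It also fails if it takes over 67 s, if anything falls off the work surface, if the arm or the gripper's body presses on something with over 40 N, if the wrist force passes 120 N, or if a joint passes its speed limit or range.

ROBOT

A 6-joint arm with a two-finger parallel gripper is mounted at the origin on a cart in front of the work surface, level with it; the furniture and walls round the work are solid. World frame = base frame: x ahead of the robot, y to its left, z up, the work surface at z = 0. Lengths are in m, angles in rad, forces in N, time in s.
With the tool pointing down it reaches from about 0.35 to 0.875 m from the base axis. Payload 4.2 kg.
Tool frame: the origin (TCP) lies midway between the tips of the shut fingers; the grasp point (between the pads) lies 19 mm behind it (env.pinch_z is the distance from the TCP to the grasp point, in m); z points along the fingers, y is the line along which they close (so a half turn about z gives the same grasp; the last joint's range is limited). The gripper opens to 87 mm and grips with 3 to 60 N. Pads are 19 mm wide; open, the fingers measure 117 mm over their backs; the gripper's body (75 mm by 190 mm) begins 51 mm behind the grasp point.
Start: joints at [-1.061, 0.385, 0.008, 0, -1.194, -0.259], TCP at [0.155, -0.605, 0.223] pointing down, gripper open.
Joint ranges: [-3.14, 3.14], [-1.21, 2.06], [-1.07, 1.41], [-3.16, 2.05], [-2.99, -0.16], [-3.1, 3.1]. Speed limits (rad/s): [2.79, 2.79, 3.14, 3.14, 3.14, 3.14].

INTERFACE

Orientations are given as a unit quaternion [x, y, z, w].
In Python, from rig import env gives the robot as it stands. The module is installed in compiled form; this text tells all that it offers.
- The arm moves only by the tool step_arm, never from a script. Its argument "deltas" is a list of rows, each a list of 2 entries, a list of its own where there are three numbers: the shift along the tool's x, y, z in m, then the turn, a rotation vector about the tool's x, y, z in rad. In form: [[[dx, dy, dz], [rx, ry, rz]], ...]. A call has exactly 8 rows; each row is the pose to reach, as a shift and turn from the pose commanded when the call began, along the tool's axes at that moment; what a row does not reach only later rows make up. A row lasts 1/12 s, in which the tool goes at most 41.7 mm and 7.16 degrees, less where a joint would pass 70% of its speed; a pose out of reach is approached as far as the arm can. A call with a gripper value outside its range is refused whole. "gripper" is the opening, from 0 (shut) to 1 (fully open), set as the call begins (left out, the last holds). The fingers move at their own pace and stop on an object; the grip force is fixed at half the most. Time passes only in rows, so rows that repeat a pose let the fingers close, or fill a call up. It gives the time, the measured TCP pose, the force, the opening and the grip force at its end, in the units of the state.
- env.get_state(): the state, without advancing time (a new reading comes with each control period).
- env.grab_frame(name): name is "side" or "top"; returns (picture, depth): 400x640x3 uint8, red, green, blue; 400x640 float32, m along the optical axis (not along the pixel's ray), 0 where there is no reading.
- env.get_calibration(name): a dict with "K" (3x3 intrinsics, pixels), "D" ([k1, k2, p1, p2, k3] as OpenCV has them; the pictures are not rectified), "xyz" and "rotation" of the camera in the world. Camera axes: x right, y up, looking along -z (the intrinsics and any distortion apply to the point x, -y, -z); pixel columns grow to the right and rows downward; lengths in m; the calibration is good to about 2 mm. A picture is of the moment at which its call begins. get_calibration takes no time and is no camera call.
- env.sign_off(): hands the job in; it is judged then, once.
The state is a dict: "time_s": time; "qpos": joint angles; "joint_vel": joint speeds; "joint_efforts": joint torques, N m; "ee_pos": TCP position; "eef_rot": TCP orientation; "force": force on the tool from outside, world axes, zero at the start; "moment": the same for the moment, N m; "gripper_width": finger opening in m; "gripper_force": force on a finger pad.
Only numpy, scipy, OpenCV 4.12 (cv2) and the standard library are available. Lean on these libraries where they do the work, as an engineer would, in place of code of your own. Each camera call takes 0.05 s, during which the arm holds its last target. There are 200 camera calls.

## Working session

There is one attempt and no reset: what is moved stays moved. The work goes in short steps, Python scripts to look and compute and a tool call to move; the robot and the scene stay as the last step left them, time stands still between calls to the robot, and variables do not carry over. Pictures are saved under pics/ and viewed, at most 10 in all, crops included, and the job is handed in when it is done.

Besides the shell and the picture viewer there is one more tool, called as name(argument=value, ...) on one line, values as JSON. step_arm: Moves the arm, as the interface text tells. Its arguments: {"type":"object","properties":{"deltas":{"type":"array","items":{"type":"array"}},"gripper":{"type":"number"}},"required":["deltas"]}

```bash
mkdir -p pics; cat > h.py <<'E'
import numpy as np, cv2
from rig import env
from scipy.spatial.transform import Rotation as R
def rot(c):
    r=np.array(c["rotation"],float)
    return r if r.shape==(3,3) else R.from_quat(r.ravel()).as_matrix()
def cloud(n,d):
    c=env.get_calibration(n); h,w=d.shape
    u,v=np.meshgrid(np.arange(w),np.arange(h))
    p=cv2.undistortPoints(np.stack([u,v],-1).reshape(-1,1,2).astype(np.float64),np.array(c["K"],float),np.array(c["D"],float)).reshape(h,w,2)
    P=np.stack([p[...,0]*d,-p[...,1]*d,-d],-1)
    W=P@rot(c).T+np.array(c["xyz"]); W[d==0]=np.nan
    return W
def grab(n,tag):
    im,d=env.grab_frame(n); np.savez(f'{tag}.npz',im=im,d=d); cv2.imwrite(f'pics/{tag}.png',im[...,::-1]); return im,d
E
python3 - <<'E'
from h import *
for n in("side","top"):
    grab(n,n+"0"); c=env.get_calibration(n); print(n,c)
print(env.get_state(), env.pinch_z)
E
```

```text
side {'K': array([[482.0479437 ,   0.        , 315.22001228],
       [  0.        , 482.0479437 , 205.8575184 ],
       [  0.        ,   0.        ,   1.        ]]), 'D': array([-0.11003275,  0.        ,  0.        ,  0.        ,  0.        ]), 'xyz': array([0.19630656, 1.06348706, 0.61627262]), 'rotation': array([-0.08106353,  0.52883139,  0.83822589, -0.10556241])}
top {'K': array([[417.74530855,   0.        , 324.14136995],
       [  0.        , 417.74530855, 190.99908431],
       [  0.        ,   0.        ,   1.        ]]), 'D': array([0.01437493, 0.        , 0.        , 0.        , 0.        ]), 'xyz': array([ 0.37967601, -0.03193756,  1.32221539]), 'rotation': array([-0.0365499 ,  0.03275185,  0.71037351, -0.70211174])}
{'time_s': 0.1, 'qpos': array([-1.06138887e+00,  3.85511792e-01,  6.74989989e-03, -4.18304222e-04,
       -1.19399909e+00, -2.58587909e-01]), 'joint_vel': array([-0.00106995, -0.00196056,  0.00297295,  0.00220884,  0.00069416,
        0.00044015]), 'joint_efforts': array([-7.25987848e-04, -3.91689885e+01,  1.87935287e+01,  4.23192322e+00,
        1.34330380e-02, -7.44675822e-05]), 'ee_pos': array([ 0.15499299, -0.60491913,  0.22154714]), 'eef_rot': array([-1.25004693e-01,  9.92155645e-01,  9.83619122e-04, -1.87763257e-04]), 'force': array([-0.43396449, -1.11013504,  0.75489338]), 'moment': array([-0.01103303, -0.04802369, -0.00193842]), 'gripper_force': 0.0, 'gripper_width': 0.08684153064467998} 0.0187
```

View pics/top0.png

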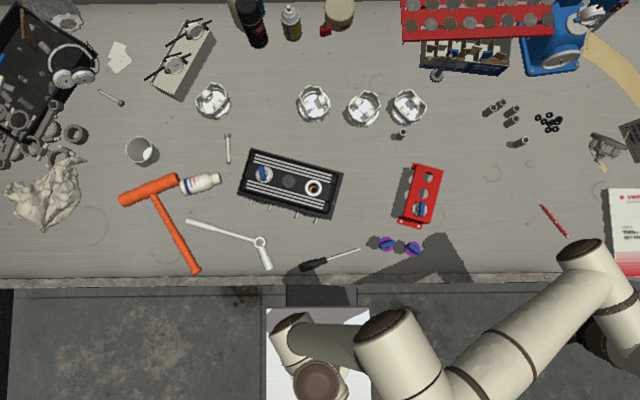

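View pics/side0.png

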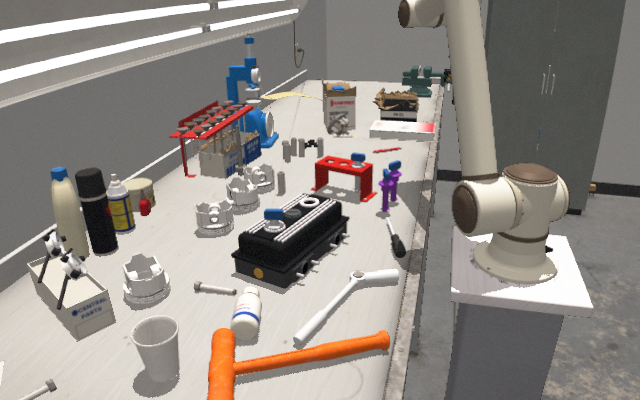

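Candidates for the bolt: the blue wing in the red rack, top (420,208). Not it: the fitted blue bolt in the cover (264,174), and the purple look-alikes (387,243) and (413,249). The open well is at (314,187). The side view shows the rack bolt at about (358,158). I choose the rack one.

```bash
cat > m.py <<'E'
from h import *
def blue(im,W,box,zr):
    u0,v0,u1,v1=box; hsv=cv2.cvtColor(im,cv2.COLOR_RGB2HSV)
    m=np.zeros(im.shape[:2],bool); m[v0:v1,u0:u1]=1
    m&=(hsv[...,0]>95)&(hsv[...,0]<125)&(hsv[...,1]>100)&(W[...,2]>zr[0])&(W[...,2]<zr[1])
    return m
E
python3 - <<'E'
from m import *
for n,boxes in(("top",[(400,190,440,228),(250,160,280,188)]),("side",[(345,145,372,170),(260,200,290,225)])):
    f=np.load(n+'0.npz'); im=f['im'];W=cloud(n,f['d'])
    for b in boxes:
        m=blue(im,W,b,(0.05,0.25)); P=W[m]; print(n,b,len(P),'med',np.median(P,0).round(4),'zpct',np.percentile(P[:,2],[5,50,95]).round(4))
        t=P[P[:,2]>np.percentile(P[:,2],90)-.006]; r=cv2.minAreaRect((t[:,:2]*1000).astype(np.float32)); print('  rect',r, t.mean(0).round(4))
f=np.load('top0.npz'); im=f['im'];W=cloud('top',f['d'])
# well ring, bench, rack
print('bench',W[260,160],W[230,480])
r=W[175:200,300:328]; q=(abs(r[...,2]-.11)<.006); P=r[q]; print('ring pts',len(P),P.mean(0), (P.min(0)+P.max(0))/2, np.ptp(P,0))
# white ring px
g=im[175:200,300:328].min(-1)>150; P=r[g]; print('white',len(P),np.nanmedian(P,0),(np.nanmin(P,0)+np.nanmax(P,0))/2,np.ptp(P,0))
hsv=cv2.cvtColor(im,cv2.COLOR_RGB2HSV); m=((hsv[...,0]<6)|(hsv[...,0]>174))&(hsv[...,1]>150); m[:150]=0;m[:,:390]=0;m[240:]=0;m[:,450:]=0
P=W[m&(W[...,2]>.085)&(W[...,2]<.11)]; print('rack',len(P),np.median(P[:,2]),cv2.minAreaRect((P[:,:2]*1000).astype(np.float32)))
c1=cv2.resize(im[180:260,370:450],(400,400),interpolation=3);c2=cv2.resize(im[150:230,240:350][:, :],(550,400),interpolation=3)[:, :400]
cv2.imwrite('pics/crop.png',np.hstack([c1,c2])[...,::-1])
E
```

```text
top (400, 190, 440, 228) 62 med [ 0.4418 -0.3012  0.1344] zpct [0.1239 0.1344 0.1381]
  rect ((443.1795349121094, -302.93255615234375), (9.889199256896973, 37.58730697631836), 81.92852020263672) [ 0.4423 -0.3026  0.1351]
top (250, 160, 280, 188) 68 med [0.5515 0.1498 0.1484] zpct [0.117  0.1484 0.1528]
  rect ((551.8170166015625, 149.08815002441406), (41.80064392089844, 12.111066818237305), 11.748390197753906) [0.552  0.1494 0.1494]
side (345, 145, 372, 170) 92 med [ 0.4456 -0.2968  0.1257] zpct [0.1152 0.1257 0.1357]
  rect ((444.9599914550781, -296.5172119140625), (12.276382446289062, 36.59117889404297), 70.71610260009766) [ 0.445  -0.2968  0.1323]
side (260, 200, 290, 225) 199 med [0.5519 0.1562 0.1398] zpct [0.1278 0.1398 0.1504]
  rect ((553.4889526367188, 154.23057556152344), (40.712608337402344, 12.737960815429688), 13.20788860321045) [0.5527 0.1556 0.1479]
bench [ 2.98999148e-01  4.90526569e-01 -2.01695056e-04] [ 0.38094402 -0.51438621 -0.00318448]
ring pts 397 [0.51102671 0.00511007 0.10738496] [0.5115984  0.00493282 0.10956562] [0.07163905 0.07973641 0.01105488]
white 219 [0.51476031 0.00639309 0.10697037] [0.51245397 0.0051199  0.10421187] [0.0724932  0.08011057 0.02176237]
rack 1139 0.09535874373038888 ((490.2825622558594, -316.35870361328125), (80.44501495361328, 164.2495574951172), 73.56079864501953)
```

View pics/crop.png

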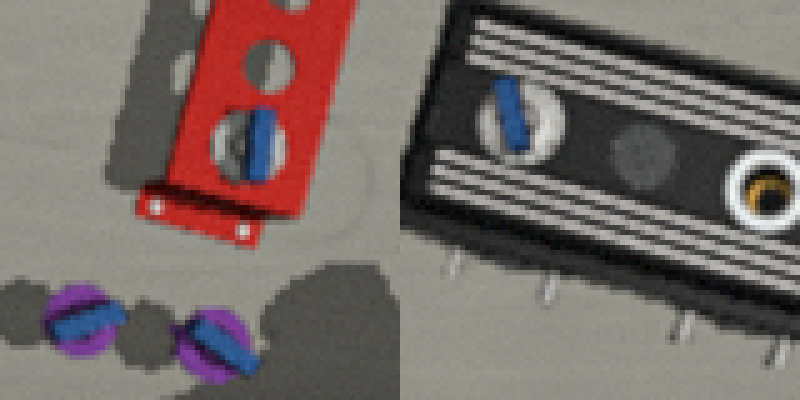

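```bash
cat >> m.py <<'E'
def ray(n,u,v,z):
    c=env.get_calibration(n); p=cv2.undistortPoints(np.array([[[u,v]]],float),np.array(c["K"],float),np.array(c["D"],float)).ravel()
    d=rot(c)@np.array([p[0],-p[1],-1]); o=np.array(c["xyz"]); return o+d*(z-o[2])/d[2]
def ring(n,im,c,rad=14,th=150):
    u,v=c; k=4; s=cv2.resize(im[v-rad:v+rad,u-rad:u+rad].min(-1),None,fx=k,fy=k,interpolation=cv2.INTER_CUBIC)
    m=(s>th).astype(np.uint8); cs,_=cv2.findContours(m,cv2.RETR_LIST,cv2.CHAIN_APPROX_NONE); out=[]
    for q in cs:
        if len(q)>30:
            e=cv2.fitEllipse(q); px=u-rad+(e[0][0]+.5)/k-.5; py=v-rad+(e[0][1]+.5)/k-.5
            out.append((round(px,2),round(py,2),np.round(np.array(e[1])/k,1),ray(n,px,py,.110).round(4)))
    return out
E
python3 - <<'E'
from m import *
T=np.load('top0.npz');S=np.load('side0.npz')
for o in ring('top',T['im'],(314,188)):print('top',o)
for o in ring('side',S['im'],(310,202)):print('side',o)
W=cloud('top',T['d']); m=blue(T['im'],W,(400,190,440,228),(.127,.15)); P=W[m][:,:2]; w,v=np.linalg.eigh(np.cov(P.T)); print('wing',P.mean(0),len(P),np.degrees(np.arctan(v[1,1]/v[0,1])))
vv,uu=np.nonzero(m); print('px',uu.mean(),vv.mean(),ray('top',uu.mean(),vv.mean(),.136))
m=blue(S['im'],cloud('side',S['d']),(345,145,372,170),(.0,.25));vv,uu=np.nonzero(m); print('side px',uu.mean(),vv.mean(),ray('side',uu.mean(),vv.mean(),.124))
E
```

```text
top (305.95, 199.93, array([ 1.6, 13.4]), array([0.4735, 0.0271, 0.11  ]))
top (312.09, 198.12, array([ 1.5, 27.1]), array([0.4785, 0.0092, 0.11  ]))
top (313.1, 187.57, array([11. , 11.3]), array([0.5094, 0.006 , 0.11  ]))
top (313.02, 187.62, array([16.2, 16.4]), array([0.5093, 0.0062, 0.11  ]))
top (326.1, 173.98, array([0.9, 4.5]), array([ 0.5489, -0.0324,  0.11  ]))
top (319.51, 175.49, array([ 1.6, 17. ]), array([ 0.5447, -0.0131,  0.11  ]))
top (313.63, 177.4, array([ 1.5, 32.2]), array([0.5393, 0.0042, 0.11  ]))
side (316.49, 210.19, array([ 8.2, 20.9]), array([0.48  , 0.0568, 0.11  ]))
side (309.0, 201.74, array([ 4., 12.]), array([0.511, 0.014, 0.11 ]))
side (305.22, 196.96, array([18.3, 24.6]), array([ 0.5285, -0.012 ,  0.11  ]))
wing [ 0.44251298 -0.30223171] 55 -8.490811222320845
px 421.58181818181816 208.78181818181818 [ 0.44242114 -0.30189691  0.136     ]
side px 357.7173913043478 156.67391304347825 [ 0.44685766 -0.30177782  0.124     ]
```

```bash
cat > go.py <<'E'
from m import *
def go(t,yaw,s=None):
    """t xyz; yaw (deg) of tool y; tilt removed. prints shift & rotvec in tool axes"""
    s=s or env.get_state(); Rm=R.from_quat(s['eef_rot']).as_matrix()
    a=np.radians(yaw); y=np.array([np.cos(a),np.sin(a),0]); z=np.array([0,0,-1.]); G=np.stack([np.cross(y,z),y,z],1)
    print('shift',(Rm.T@(np.array(t)-s['ee_pos'])).round(4),'rv',R.from_matrix(Rm.T@G).as_rotvec().round(3),'now yaw',np.degrees(np.arctan2(Rm[1,1],Rm[0,1])).round(2),'q',s['qpos'].round(3),'F',s['force'].round(1))
if __name__=='__main__':
    import sys; v=list(map(float,sys.argv[1:])); go(v[:3],v[3])
E
python3 go.py .4425 -.302 .2 261.5
```

```text
shift [-0.3537  0.2221  0.0219] rv [ 1.000e-03  3.000e-03 -2.743e+00] now yaw 104.36 q [-1.061  0.386  0.007 -0.    -1.194 -0.259] F [-0.4 -1.1  0.8]
```

step_arm(deltas=[[[-0.01,0.006,0],[0,0,-0.12]],[[-0.03,0.02,0],[0,0,-0.24]],[[-0.06,0.04,0],[0,0,-0.36]],[[-0.095,0.06,0],[0,0,-0.48]],[[-0.13,0.08,0],[0,0,-0.6]],[[-0.165,0.1,0],[0,0,-0.72]],[[-0.2,0.125,0],[0,0,-0.84]],[[-0.235,0.147,0],[0,0,-0.96]]], gripper=1)

```text
time_s: 0.77
ee_pos: [0.3462, -0.4035, 0.2222]
eef_rot: [-0.571, 0.821, 0.0, -0.0]
force: [-0.1, -0.6, 0.7]
gripper_width: 0.0869
gripper_force: 0.0
```

```bash
python3 go.py .4425 -.302 .19 261.5
```

```text
shift [-0.1286 -0.0551  0.0322] rv [ 0.000e+00  1.000e-03 -1.777e+00] now yaw 159.69 q [-0.557  0.227 -0.22  -0.    -1.125  0.202] F [-0.1 -0.6  0.7]
```

step_arm(deltas=[[[-0.025,-0.01,0.005],[0,0,-0.12]],[[-0.05,-0.02,0.01],[0,0,-0.24]],[[-0.075,-0.03,0.015],[0,0,-0.36]],[[-0.09,-0.04,0.02],[0,0,-0.48]],[[-0.105,-0.045,0.025],[0,0,-0.6]],[[-0.115,-0.05,0.03],[0,0,-0.72]],[[-0.125,-0.054,0.032],[0,0,-0.84]],[[-0.1286,-0.055,0.032],[0,0,-0.96]]])

```text
time_s: 1.43
ee_pos: [0.4427, -0.3032, 0.1894]
eef_rot: [0.886, -0.463, -0.001, -0.0]
force: [-1.2, -0.6, 0.4]
gripper_width: 0.0868
gripper_force: 0.0
```

```bash
python3 go.py .4425 -.302 .15 261.5
```

```text
shift [-0.0011 -0.0005  0.0394] rv [ 0.     0.002 -0.815] now yaw -145.21 q [-2.980e-01  2.640e-01 -2.580e-01 -1.000e-03 -1.052e+00  9.060e-01] F [-1.2 -0.6  0.4]
```

step_arm(deltas=[[[-0.0011,-0.0005,0.005],[0,0.002,-0.12]],[[-0.0011,-0.0005,0.01],[0,0.002,-0.24]],[[-0.0011,-0.0005,0.018],[0,0.002,-0.36]],[[-0.0011,-0.0005,0.025],[0,0.002,-0.48]],[[-0.0011,-0.0005,0.03],[0,0.002,-0.6]],[[-0.0011,-0.0005,0.034],[0,0.002,-0.72]],[[-0.0011,-0.0005,0.037],[0,0.002,-0.815]],[[-0.0011,-0.0005,0.039],[0,0.002,-0.815]]])

```text
time_s: 2.1
ee_pos: [0.4417, -0.303, 0.1507]
eef_rot: [0.997, -0.077, 0.0, 0.0]
force: [-0.5, -0.1, -0.6]
gripper_width: 0.0869
gripper_force: 0.0
```

```bash
python3 - <<'E'
from go import *
im,d=grab('top','t1'); im2,_=grab('side','s1')
a=cv2.resize(im[150:260,350:460],(400,400),interpolation=3); b=cv2.resize(im2[110:220,290:400],(400,400),interpolation=3)
cv2.imwrite('pics/c1.png',np.hstack([a,b])[...,::-1])
go((.4425,-.302,.107),261.5)
E
```

```text
shift [ 0.0006 -0.0012  0.0439] rv [ 0.   -0.   -0.01] now yaw -99.08 q [-0.298  0.299 -0.315  0.    -0.956  1.71 ] F [-0.  -0.9 -0.5]
```

View pics/c1.png

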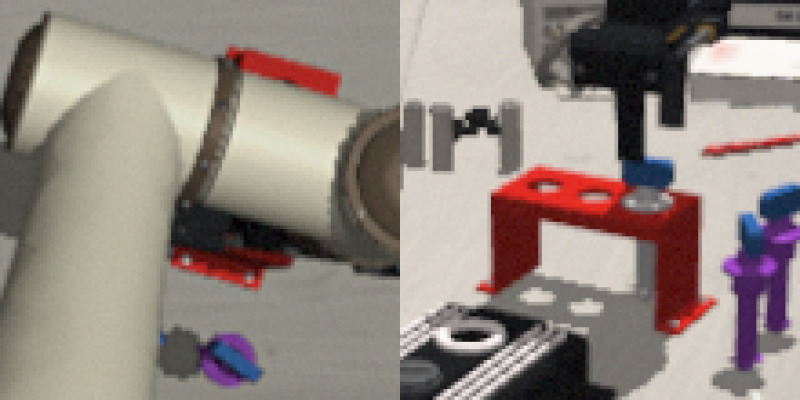

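The side half shows the open fingers straddling the wing (crop 648,172) along y. The arm hides the bolt in the top half. I'll descend and close.

step_arm(deltas=[[[0.0006,-0.0012,0.008],[0,0,0]],[[0.0006,-0.0012,0.018],[0,0,0]],[[0.0006,-0.0012,0.028],[0,0,0]],[[0.0006,-0.0012,0.036],[0,0,0]],[[0.0006,-0.0012,0.041],[0,0,0]],[[0.0006,-0.0012,0.044],[0,0,0]],[[0.0006,-0.0012,0.044],[0,0,0]],[[0.0006,-0.0012,0.044],[0,0,0]]])

```text
time_s: 2.87
ee_pos: [0.4431, -0.3023, 0.1075]
eef_rot: [0.997, -0.078, 0.001, 0.001]
force: [0.2, 0.8, 0.4]
gripper_width: 0.0872
gripper_force: 0.0
```

step_arm(deltas=[[[0,0,0],[0,0,0]],[[0,0,0],[0,0,0]],[[0,0,0],[0,0,0]],[[0,0,0],[0,0,0]],[[0,0,0],[0,0,0]],[[0,0,0],[0,0,0]],[[0,0,0],[0,0,0]],[[0,0,0],[0,0,0]]], gripper=0)

```text
time_s: 3.53
ee_pos: [0.443, -0.3022, 0.1076]
eef_rot: [0.997, -0.078, 0.001, 0.0]
force: [-0.3, -0.7, 0.4]
gripper_width: 0.0415
gripper_force: 0.0
```

```bash
python3 go.py .4425 -.302 .27 261.5
```

```text
shift [-0.0003 -0.     -0.1624] rv [ 0.001 -0.002 -0.007] now yaw -98.92 q [-2.96e-01  3.49e-01 -3.68e-01  1.00e-03 -8.51e-01  1.71e+00] F [-0.3 -0.7  0.4]
```

step_arm(deltas=[[[0,0,0],[0,0,0]],[[0,0,0],[0,0,0]],[[0,0,0],[0,0,0]],[[0,0,0],[0,0,0]],[[0,0,0],[0,0,0]],[[0,0,0],[0,0,0]],[[0,0,0],[0,0,0]],[[0,0,0],[0,0,0]]])

```text
time_s: 4.2
ee_pos: [0.443, -0.3023, 0.1076]
eef_rot: [0.997, -0.078, 0.001, 0.001]
force: [-0.4, -1.0, -0.8]
gripper_width: 0.0161
gripper_force: 30.0
```

```bash
python3 go.py .4425 -.302 .27 261.5; python3 -c "
from h import *
print(env.get_state())"
```

```text
shift [-3.000e-04 -1.000e-04 -1.625e-01] rv [ 0.001 -0.002 -0.007] now yaw -98.93 q [-2.96e-01  3.50e-01 -3.68e-01  1.00e-03 -8.51e-01  1.71e+00] F [-0.4 -1.  -0.8]
{'time_s': 4.2, 'qpos': array([-2.95920413e-01,  3.49632033e-01, -3.68112077e-01,  8.39811231e-04,
       -8.51085086e-01,  1.71034084e+00]), 'joint_vel': array([ 3.22296933e-05,  8.42620673e-04,  6.32773839e-04, -8.29205664e-04,
       -6.42835786e-04, -8.44434204e-04]), 'joint_efforts': array([ 5.67398630e-01, -3.39354086e+01,  1.52132303e+01,  3.05640288e+00,
       -7.34761998e-03, -5.37105763e-03]), 'ee_pos': array([ 0.44302799, -0.30233053,  0.10755025]), 'eef_rot': array([ 9.96965904e-01, -7.78326313e-02,  8.92073248e-04,  5.21043673e-04]), 'force': array([-0.4296623 , -0.97631282, -0.76302083]), 'moment': array([-0.45309532,  0.15745176,  0.02330738]), 'gripper_force': 30.000067055225372, 'gripper_width': 0.016128227021344286}
```

```bash
python3 - <<'E'
from go import *
im,_=grab('side','s2'); o=np.load('side0.npz')['im']
f=lambda i:cv2.resize(i[135:185,335:385],(400,400),interpolation=3)
cv2.imwrite('pics/c2.png',np.hstack([f(o),f(im)])[...,::-1])
# predicted wing top edges for several yaws, in both pictures
for n in('side','top'):
    c=env.get_calibration(n); Rm=rot(c)
    for yaw in(-3,-9,-15,-21):
        a=np.radians(yaw);l=np.array([np.cos(a),np.sin(a),0])*.022;nrm=np.array([-np.sin(a),np.cos(a),0])*.006
        P=np.array([[.4427,-.3022,.136]+s*l+t*nrm for s in(-1,1) for t in(-1,1)])
        q=(P-c['xyz'])@Rm; q=q*[1,-1,-1]; px=cv2.projectPoints(q,np.zeros(3),np.zeros(3),np.array(c['K']),np.array(c['D']))[0].reshape(-1,2)
        if n=='side': px=(px-[335,135])*8
        print(n,yaw,px.round(1).tolist())
E
```

```text
side -3 [[253.6, 143.5], [246.6, 153.7], [140.5, 134.0], [132.7, 144.0]]
side -9 [[253.6, 145.6], [243.3, 155.5], [143.9, 132.3], [132.9, 141.9]]
side -15 [[252.9, 147.7], [239.4, 157.1], [147.8, 130.7], [133.8, 139.9]]
side -21 [[251.5, 149.7], [235.1, 158.6], [152.1, 129.2], [135.3, 137.9]]
top -3 [[423.7, 216.5], [419.4, 216.4], [423.9, 201.0], [419.7, 200.9]]
top -9 [[422.8, 216.7], [418.6, 216.1], [424.7, 201.3], [420.5, 200.7]]
top -15 [[422.0, 216.7], [417.9, 215.7], [425.5, 201.7], [421.4, 200.7]]
top -21 [[421.2, 216.7], [417.1, 215.2], [426.2, 202.2], [422.2, 200.7]]
```

View pics/c2.png

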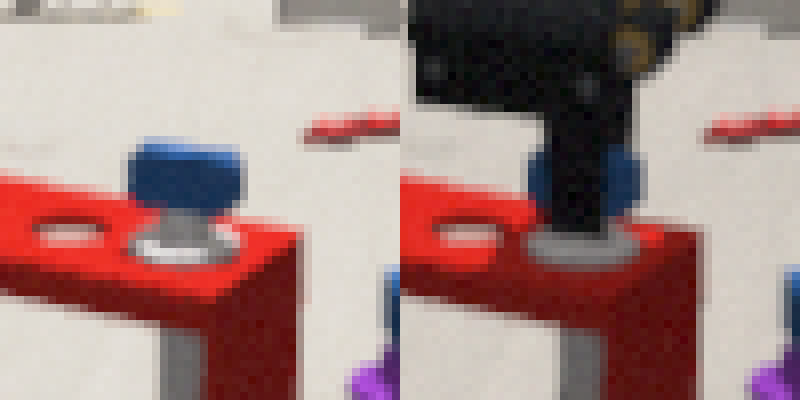

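The left half shows the wing's front edge running (130,147)–(242,157), so its yaw is about −5°. The pads sit at −9° and the width reads 16 mm. I'll re-grip aligned.

step_arm(deltas=[[[0,0,0],[0,0,0]],[[0,0,0],[0,0,0]],[[0,0,0],[0,0,-0.04]],[[0,0,0],[0,0,-0.08]],[[0,0,0],[0,0,-0.08]],[[0,0,0],[0,0,-0.08]],[[0,0,0],[0,0,-0.08]],[[0,0,0],[0,0,-0.08]]], gripper=0.35)

```text
time_s: 4.92
ee_pos: [0.443, -0.3021, 0.1076]
eef_rot: [0.999, -0.038, 0.001, 0.0]
force: [0.3, 0.3, 0.0]
gripper_width: 0.0303
gripper_force: 0.0
```

step_arm(deltas=[[[0,0,0],[0,0,0]],[[0,0,0],[0,0,0]],[[0,0,0],[0,0,0]],[[0,0,0],[0,0,0]],[[0,0,0],[0,0,0]],[[0,0,0],[0,0,0]],[[0,0,0],[0,0,0]],[[0,0,0],[0,0,0]]], gripper=0)

```text
time_s: 5.58
ee_pos: [0.4431, -0.3023, 0.1076]
eef_rot: [0.999, -0.038, 0.001, 0.001]
force: [-0.2, -1.0, -0.7]
gripper_width: 0.0156
gripper_force: 30.0
```

```bash
python3 go.py .4425 -.302 .27 265; python3 -c "
from h import *
s=env.get_state();print(s['moment'],s['gripper_width'],s['ee_pos'])"
```

```text
shift [-3.000e-04 -1.000e-04 -1.624e-01] rv [ 0.001 -0.002  0.011] now yaw -94.34 q [-2.96e-01  3.50e-01 -3.68e-01  1.00e-03 -8.51e-01  1.79e+00] F [-0.2 -1.  -0.7]
[-0.3606876   0.20410027  0.00913849] 0.015631099648433414 [ 0.44305219 -0.30228268  0.10758853]
```

step_arm(deltas=[[[0,0,-0.005],[0,0,0]],[[0,0,-0.02],[0,0,0]],[[0,0,-0.04],[0,0,0]],[[0,0,-0.065],[0,0,0]],[[0,0,-0.09],[0,0,0]],[[0,0,-0.115],[0,0,0]],[[0,0,-0.13],[0,0,0]],[[0,0,-0.135],[0,0,0]]])

```text
time_s: 6.25
ee_pos: [0.4436, -0.3023, 0.2453]
eef_rot: [0.999, -0.038, 0.003, 0.001]
force: [0.7, -0.7, -2.8]
gripper_width: 0.0159
gripper_force: 30.0
```

```bash
python3 - <<'E'
from go import *
im,_=grab('side','s3')
cv2.imwrite('pics/c3.png',cv2.resize(im[70:190,300:420],(600,600),interpolation=3)[...,::-1])
s=env.get_state();print(s['moment'],s['gripper_width'])
go((.5093,.0061,.25),5)
E
```

```text
[-0.0997762   0.15582893  0.06625577] 0.015751197162082835
shift [ 0.0424 -0.3124 -0.0056] rv [ 0.006 -0.003 -1.734] now yaw -94.34 q [-0.296  0.215 -0.177  0.    -1.173  1.79 ] F [-0.6  0.6 -2.2]
```

View pics/c3.png

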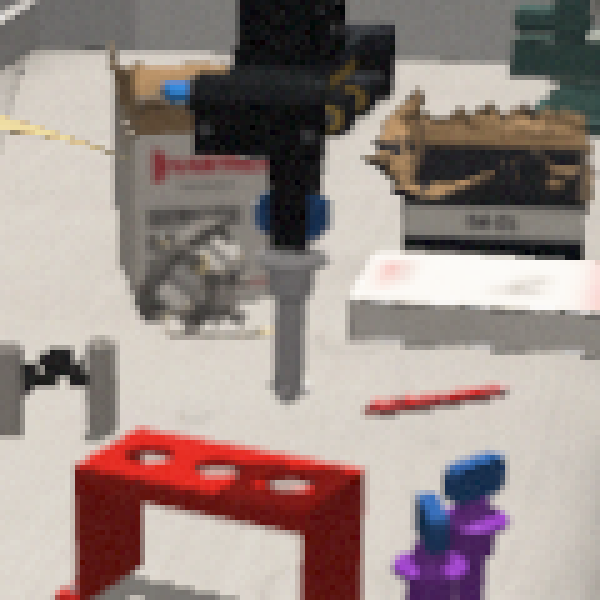

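The bolt hangs upright in the grip: flange (293,260), tip (287,395). Now I'll carry it over to the well.

step_arm(deltas=[[[0.001,-0.007,0],[0,0,-0.08]],[[0.004,-0.025,0],[0,0,-0.19]],[[0.007,-0.048,0],[0,0,-0.3]],[[0.01,-0.072,0],[0,0,-0.41]],[[0.013,-0.097,0],[0,0,-0.52]],[[0.017,-0.123,0],[0,0,-0.63]],[[0.02,-0.148,0],[0,0,-0.74]],[[0.023,-0.172,0],[0,0,-0.85]]])

```text
time_s: 6.97
ee_pos: [0.4775, -0.1307, 0.2404]
eef_rot: [0.925, 0.38, -0.001, -0.0]
force: [0.4, -0.6, -3.0]
gripper_width: 0.0156
gripper_force: 30.0
```

```bash
python3 go.py .5093 .0061 .25 5
```

```text
shift [ 0.1187 -0.075  -0.0097] rv [-0.002  0.001 -0.879] now yaw -45.35 q [ 0.061  0.15  -0.271 -0.    -1.152  2.289] F [ 0.4 -0.6 -3. ]
```

step_arm(deltas=[[[0.02,-0.013,-0.003],[0,0,-0.11]],[[0.042,-0.027,-0.006],[0,0,-0.22]],[[0.064,-0.041,-0.009],[0,0,-0.33]],[[0.085,-0.054,-0.01],[0,0,-0.44]],[[0.1,-0.064,-0.01],[0,0,-0.55]],[[0.11,-0.07,-0.01],[0,0,-0.66]],[[0.116,-0.074,-0.01],[0,0,-0.77]],[[0.119,-0.075,-0.01],[0,0,-0.87]]])

```text
time_s: 7.63
ee_pos: [0.5103, 0.0057, 0.2501]
eef_rot: [0.678, 0.735, -0.001, -0.001]
force: [0.8, -1.0, -2.9]
gripper_width: 0.0152
gripper_force: 30.0
```

```bash
python3 - <<'E'
from go import *
im,d=grab('side','s4'); go((.5093,.0061,.25),5); grab('top','t4')
cv2.imwrite('pics/c4.png',cv2.resize(im[90:240,230:380],(600,600),interpolation=3)[...,::-1])
c=env.get_calibration('side'); Rm=rot(c); s=env.get_state(); print(s['moment'],s['gripper_width'])
x,y,z=s['ee_pos']; g=z+.0187-.002
def proj(P):
    q=((np.array(P)-c['xyz'])@Rm)*[1,-1,-1]; return cv2.projectPoints(q,np.zeros(3),np.zeros(3),np.array(c['K']),np.array(c['D']))[0].reshape(-1,2)
print('pred crop: flange, tip, well',((proj([[x,y,g-.028],[x,y,g-.114],[.5093,.0061,.11]])-[230,90])*4).round(1))
W=cloud('side',d); m=(abs(W[...,0]-x)<.03)&(abs(W[...,1]-y)<.03)&(W[...,2]>.12)&(W[...,2]<.25)
for a in np.arange(.13,.25,.01):
    q=W[m&(abs(W[...,2]-a)<.005)]; print(round(a,3),len(q),np.median(q,0).round(4) if len(q) else '',np.ptp(q[:,0]).round(3) if len(q) else '')
E
```

```text
shift [ 0.0005 -0.0012  0.0001] rv [-0.003  0.001 -0.005] now yaw 4.74 q [ 0.33   0.17  -0.221  0.    -1.182  2.895] F [-1.  -0.9 -2. ]
[-0.13278917  0.08012049  0.0302425 ] 0.015849747997130056
pred crop: flange, tip, well [[314.7 246.6]
 [318.8 378.3]
 [322.1 442.1]]
0.13 0  
0.14 0  
0.15 2 [0.5107 0.0149 0.1532] 0.002
0.16 34 [0.5072 0.0139 0.1608] 0.025
0.17 24 [0.5087 0.0163 0.1702] 0.015
0.18 29 [0.5077 0.0146 0.18  ] 0.019
0.19 31 [0.509  0.0148 0.1894] 0.018
0.2 29 [0.5082 0.0146 0.1993] 0.017
0.21 28 [0.5106 0.0154 0.2096] 0.015
0.22 34 [0.5071 0.0176 0.2217] 0.024
0.23 38 [0.508  0.0185 0.2301] 0.023
0.24 81 [0.5066 0.0215 0.243 ] 0.042
```

View pics/c4.png

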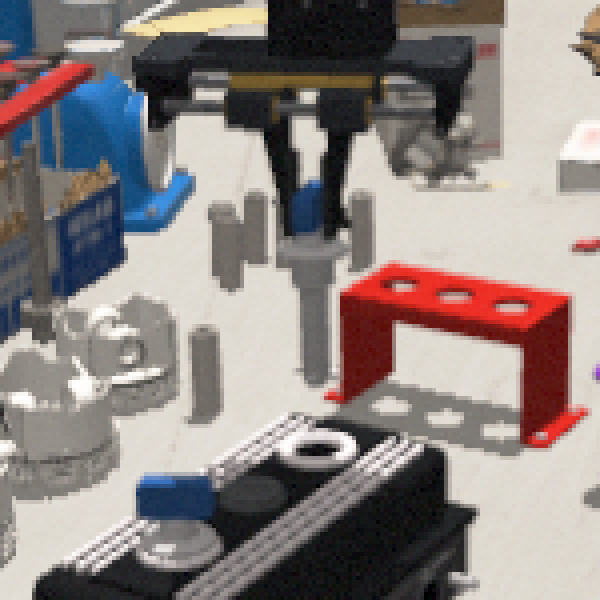

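The bolt and well sit in line: flange (313,250), tip (315,385), ring (318,449). Both are off by the same few pixels, so the target holds. I'll centre and lower.

step_arm(deltas=[[[0.0005,-0.001,0.005],[-0.002,0,-0.02]],[[0.0005,-0.001,0.012],[-0.002,0,-0.04]],[[0.0005,-0.001,0.02],[-0.002,0,-0.06]],[[0.0005,-0.001,0.028],[-0.002,0,-0.08]],[[0.0005,-0.001,0.034],[-0.002,0,-0.1]],[[0.0005,-0.001,0.038],[-0.002,0,-0.1]],[[0.0005,-0.001,0.04],[-0.002,0,-0.1]],[[0.0005,-0.001,0.04],[-0.002,0,-0.1]]])

```text
time_s: 8.4
ee_pos: [0.5102, 0.0048, 0.2118]
eef_rot: [0.643, 0.766, 0.0, 0.001]
force: [-0.4, 0.2, -2.9]
gripper_width: 0.0158
gripper_force: 30.0
```

```bash
python3 - <<'E'
from go import *
go((.5093,.0061,.21),10); im,d=grab('side','s5')
cv2.imwrite('pics/c5.png',cv2.resize(im[130:230,255:355],(600,600),interpolation=3)[...,::-1])
E
```

```text
shift [ 0.0015 -0.0007  0.0018] rv [ 0.002  0.002 -0.001] now yaw 9.92 q [ 3.290e-01  1.970e-01 -2.880e-01  2.000e-03 -1.084e+00  2.985e+00] F [-0.4  0.2 -2.9]
```

View pics/c5.png

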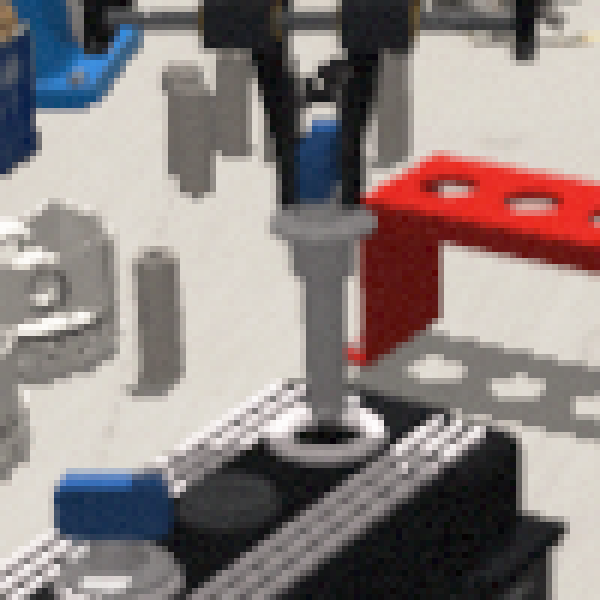

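The tip (323,425) sits just above the bore (327,435), about 1 mm too far in +x. I'll correct that and enter slowly.

step_arm(deltas=[[[0.0015,-0.001,0],[0.002,0.002,0]],[[0.0015,-0.001,0.001],[0.002,0.002,0]],[[0.0015,-0.001,0.003],[0.002,0.002,0]],[[0.0015,-0.001,0.006],[0.002,0.002,0]],[[0.0015,-0.001,0.01],[0.002,0.002,0]],[[0.0015,-0.001,0.014],[0.002,0.002,0]],[[0.0015,-0.001,0.018],[0.002,0.002,0]],[[0.0015,-0.001,0.02],[0.002,0.002,0]]])

```text
time_s: 9.12
ee_pos: [0.5091, 0.0062, 0.1916]
eef_rot: [0.643, 0.766, 0.0, 0.0]
force: [0.6, 0.1, -2.7]
gripper_width: 0.0157
gripper_force: 30.0
```

```bash
python3 - <<'E'
from go import *
s=env.get_state();print(s['moment'],s['ee_pos']);go((.5093,.0061,.17),10,s)
E
```

```text
[-0.16450901 -0.06666601 -0.01840471] [0.509088   0.0061583  0.19157018]
shift [-0.0001  0.0002  0.0216] rv [ 0.001 -0.001 -0.001] now yaw 9.93 q [ 0.331  0.214 -0.319 -0.    -1.037  2.984] F [ 0.6  0.1 -2.7]
```

Tip about 16 mm in, no contact force. Further down.

step_arm(deltas=[[[0,0,0.004],[0,0,0]],[[0,0,0.009],[0,0,0]],[[0,0,0.014],[0,0,0]],[[0,0,0.019],[0,0,0]],[[0,0,0.024],[0,0,0]],[[0,0,0.029],[0,0,0]],[[0,0,0.033],[0,0,0]],[[0,0,0.035],[0,0,0]]])

```text
time_s: 9.78
ee_pos: [0.5091, 0.0062, 0.1566]
eef_rot: [0.643, 0.766, 0.0, -0.0]
force: [0.2, -0.1, -4.0]
gripper_width: 0.0159
gripper_force: 30.0
```

```bash
python3 - <<'E'
from go import *
s=env.get_state();print(s['moment'],s['ee_pos']);go((.5093,.0061,.145),10,s)
E
```

```text
[-0.10585077 -0.02493356 -0.0057667 ] [0.50909015 0.00615895 0.15656859]
shift [-0.0001  0.0002  0.0116] rv [ 0.001 -0.    -0.001] now yaw 9.93 q [ 0.331  0.25  -0.369 -0.    -0.951  2.984] F [ 0.2 -0.1 -4. ]
```

step_arm(deltas=[[[0,0,0.003],[0,0,0]],[[0,0,0.006],[0,0,0]],[[0,0,0.009],[0,0,0]],[[0,0,0.012],[0,0,0]],[[0,0,0.015],[0,0,0]],[[0,0,0.017],[0,0,0]],[[0,0,0.019],[0,0,0]],[[0,0,0.02],[0,0,0]]])

```text
time_s: 10.45
ee_pos: [0.5096, 0.0061, 0.1374]
eef_rot: [0.643, 0.766, 0.001, 0.001]
force: [-0.1, -1.4, -0.3]
gripper_width: 0.016
gripper_force: 30.0
```

step_arm(deltas=[[[0,0,0.0004],[0,0,0]],[[0,0,0.0008],[0,0,0]],[[0,0,0.0012],[0,0,0]],[[0,0,0.0016],[0,0,0]],[[0,0,0.002],[0,0,0]],[[0,0,0.0024],[0,0,0]],[[0,0,0.0027],[0,0,0]],[[0,0,0.003],[0,0,0]]])

```text
time_s: 11.12
ee_pos: [0.5095, 0.0063, 0.1344]
eef_rot: [0.643, 0.766, 0.001, 0.0]
force: [1.1, -1.1, -2.8]
gripper_width: 0.016
gripper_force: 30.0
```

step_arm(deltas=[[[0,0,0.0003],[0,0,0]],[[0,0,0.0006],[0,0,0]],[[0,0,0.0009],[0,0,0]],[[0,0,0.0012],[0,0,0]],[[0,0,0.0015],[0,0,0]],[[0,0,0.0015],[0,0,0]],[[0,0,0.0015],[0,0,0]],[[0,0,0.0015],[0,0,0]]])

```text
time_s: 11.78
ee_pos: [0.5094, 0.0063, 0.1329]
eef_rot: [0.643, 0.766, 0.001, 0.0]
force: [1.4, -1.4, -2.5]
gripper_width: 0.0158
gripper_force: 30.0
```

step_arm(deltas=[[[0,0,0.0003],[0,0,0]],[[0,0,0.0006],[0,0,0]],[[0,0,0.0009],[0,0,0]],[[0,0,0.0012],[0,0,0]],[[0,0,0.0015],[0,0,0]],[[0,0,0.0015],[0,0,0]],[[0,0,0.0015],[0,0,0]],[[0,0,0.0015],[0,0,0]]])

```text
time_s: 12.45
ee_pos: [0.5094, 0.0062, 0.1314]
eef_rot: [0.643, 0.766, 0.001, 0.0]
force: [1.3, -0.5, -2.0]
gripper_width: 0.0159
gripper_force: 30.0
```

step_arm(deltas=[[[0,0,0.0003],[0,0,0]],[[0,0,0.0006],[0,0,0]],[[0,0,0.0009],[0,0,0]],[[0,0,0.0012],[0,0,0]],[[0,0,0.0015],[0,0,0]],[[0,0,0.0015],[0,0,0]],[[0,0,0.0015],[0,0,0]],[[0,0,0.0015],[0,0,0]]])

```text
time_s: 13.12
ee_pos: [0.51, 0.0062, 0.1309]
eef_rot: [0.643, 0.766, 0.001, 0.001]
force: [-0.4, -1.4, 5.0]
gripper_width: 0.0158
gripper_force: 30.0
```

Contact: about 7 N, seat about 9 mm above the mouth. Ease the push slightly and turn clockwise.

step_arm(deltas=[[[0,0,-0.0004],[0,0,0.05]],[[0,0,-0.0004],[0,0,0.1]],[[0,0,-0.0004],[0,0,0.15]],[[0,0,-0.0004],[0,0,0.2]],[[0,0,-0.0004],[0,0,0.25]],[[0,0,-0.0003],[0,0,0.3]],[[0,0,-0.0002],[0,0,0.35]],[[0,0,-0.0001],[0,0,0.4]]])

```text
time_s: 13.78
ee_pos: [0.5091, 0.0061, 0.1298]
eef_rot: [0.783, 0.622, 0.001, -0.0]
force: [1.4, -1.5, 1.3]
gripper_width: 0.0158
gripper_force: 30.0
```

```bash
cat > st.py <<'E'
from go import *
s=env.get_state();print('M',s['moment'].round(3),'p',s['ee_pos'].round(5),'j6',s['joint_efforts'][5].round(3));go((.5093,.0061,.12),10,s)
E
python3 st.py
```

```text
M [-0.531 -0.125  0.073] p [0.50905 0.00614 0.12975] j6 0.373
shift [0.     0.0002 0.0098] rv [ 0.001 -0.001 -0.404] now yaw -13.13 q [ 3.310e-01  2.810e-01 -4.050e-01 -1.000e-03 -8.840e-01  2.582e+00] F [ 1.4 -1.5  1.3]
```

step_arm(deltas=[[[0,0,0.0002],[0,0,0.05]],[[0,0,0.0004],[0,0,0.1]],[[0,0,0.0006],[0,0,0.15]],[[0,0,0.0008],[0,0,0.2]],[[0,0,0.001],[0,0,0.25]],[[0,0,0.0011],[0,0,0.3]],[[0,0,0.0013],[0,0,0.35]],[[0,0,0.0015],[0,0,0.4]]])

```text
time_s: 14.45
ee_pos: [0.5087, 0.0062, 0.1281]
eef_rot: [0.891, 0.454, 0.0, -0.0]
force: [-0.6, -0.2, 1.1]
gripper_width: 0.0159
gripper_force: 30.0
```

```bash
python3 st.py
```

```text
M [-0.29   0.159  0.03 ] p [0.50869 0.00624 0.1281 ] j6 0.372
shift [0.0002 0.0006 0.0081] rv [-0.    -0.001 -0.804] now yaw -36.05 q [ 3.310e-01  2.830e-01 -4.070e-01 -1.000e-03 -8.810e-01  2.182e+00] F [-0.6 -0.2  1.1]
```

Caught: it dropped 1.7 mm in 0.4 rad. Continue winding.

step_arm(deltas=[[[0,0,0.0005],[0,0,0.1]],[[0,0,0.0009],[0,0,0.2]],[[0,0,0.0013],[0,0,0.3]],[[0,0,0.0017],[0,0,0.4]],[[0,0,0.0021],[0,0,0.5]],[[0,0,0.0025],[0,0,0.6]],[[0,0,0.0029],[0,0,0.7]],[[0,0,0.0033],[0,0,0.8]]])

```text
time_s: 15.12
ee_pos: [0.5087, 0.0064, 0.1249]
eef_rot: [0.998, 0.069, 0.0, -0.001]
force: [-0.6, 0.3, 3.0]
gripper_width: 0.0157
gripper_force: 30.0
```

```bash
python3 st.py
```

```text
M [ 0.177  0.349 -0.032] p [0.50869 0.00645 0.12489] j6 0.759
shift [0.0006 0.0004 0.0049] rv [-1.000e-03 -1.000e-03 -1.606e+00] now yaw -82.04 q [ 0.331  0.287 -0.411 -0.002 -0.873  1.379] F [-0.6  0.3  3. ]
```

step_arm(deltas=[[[0,0,0.0003],[0,0,0.08]],[[0,0,0.0006],[0,0,0.16]],[[0,0,0.0009],[0,0,0.24]],[[0,0,0.0012],[0,0,0.32]],[[0,0,0.0015],[0,0,0.4]],[[0,0,0.0018],[0,0,0.48]],[[0,0,0.0021],[0,0,0.56]],[[0,0,0.0024],[0,0,0.64]]])

```text
time_s: 15.78
ee_pos: [0.5091, 0.0068, 0.1225]
eef_rot: [0.969, -0.247, 0.0, -0.001]
force: [1.4, 0.7, -0.2]
gripper_width: 0.0158
gripper_force: 30.0
```

```bash
python3 st.py
```

```text
M [0.347 0.071 0.042] p [0.5091  0.00676 0.12247] j6 0.619
shift [0.0005 0.0005 0.0025] rv [-1.000e-03 -2.000e-03 -2.245e+00] now yaw -118.65 q [ 0.332  0.29  -0.413 -0.002 -0.866  0.74 ] F [ 1.4  0.7 -0.2]
```

step_arm(deltas=[[[0,0,0.0002],[0,0,0.05]],[[0,0,0.0004],[0,0,0.1]],[[0,0,0.0006],[0,0,0.15]],[[0,0,0.0008],[0,0,0.2]],[[0,0,0.001],[0,0,0.25]],[[0,0,0.0011],[0,0,0.3]],[[0,0,0.0012],[0,0,0.35]],[[0,0,0.0013],[0,0,0.4]]])

```text
time_s: 16.45
ee_pos: [0.5096, 0.0066, 0.1215]
eef_rot: [0.901, -0.434, 0.001, -0.001]
force: [0.7, 0.9, 2.6]
gripper_width: 0.0155
gripper_force: 30.0
```

```bash
python3 st.py
```

```text
M [ 0.262 -0.082  0.041] p [0.50961 0.00664 0.12152] j6 0.314
shift [0.0002 0.0006 0.0015] rv [-1.000e-03 -3.000e-03 -2.643e+00] now yaw -141.45 q [ 0.332  0.291 -0.414 -0.001 -0.863  0.342] F [0.7 0.9 2.6]
```

step_arm(deltas=[[[0,0,0],[0,0,0.04]],[[0,0,0],[0,0,0.08]],[[0,0,0],[0,0,0.12]],[[0,0,0],[0,0,0.16]],[[0,0,0],[0,0,0.2]],[[0,0,0],[0,0,0.24]],[[0,0,0],[0,0,0.27]],[[0,0,0],[0,0,0.3]]])

```text
time_s: 17.12
ee_pos: [0.5106, 0.0072, 0.1216]
eef_rot: [0.827, -0.563, 0.001, -0.002]
force: [2.3, 2.4, -0.0]
gripper_width: 0.0159
gripper_force: 30.0
```

```bash
python3 st.py
```

```text
M [ 0.587 -0.585  0.436] p [0.51058 0.00721 0.12163] j6 -0.227
shift [0.0006 0.0016 0.0016] rv [-1.000e-03 -7.000e-03 -2.941e+00] now yaw -158.48 q [ 0.332  0.292 -0.414 -0.001 -0.861  0.044] F [ 2.3  2.4 -0. ]
```

step_arm(deltas=[[[0,0,0],[0,0,0]],[[0,0,0],[0,0,0]],[[0,0,0],[0,0,0]],[[0,0,0],[0,0,0]],[[0,0,0],[0,0,0]],[[0,0,0],[0,0,0]],[[0,0,0],[0,0,0]],[[0,0,0],[0,0,0]]])

```text
time_s: 17.78
ee_pos: [0.5105, 0.0072, 0.1216]
eef_rot: [0.827, -0.562, 0.001, -0.002]
force: [3.9, 4.1, -1.2]
gripper_width: 0.0156
gripper_force: 30.0
```

```bash
python3 st.py; python3 st.py
```

```text
M [ 1.222 -0.992  0.462] p [0.51054 0.00715 0.12165] j6 -0.434
shift [0.0005 0.0015 0.0016] rv [-2.00e-03 -7.00e-03 -2.94e+00] now yaw -158.44 q [ 0.332  0.292 -0.413 -0.001 -0.861  0.045] F [ 3.9  4.1 -1.2]
M [ 1.222 -0.992  0.462] p [0.51054 0.00715 0.12165] j6 -0.434
shift [0.0005 0.0015 0.0016] rv [-2.00e-03 -7.00e-03 -2.94e+00] now yaw -158.44 q [ 0.332  0.292 -0.413 -0.001 -0.861  0.045] F [ 3.9  4.1 -1.2]
```

Held torque is about 0.45 N m and z has stopped at the expected home height, so it is finger-tight. Let go and rise.

step_arm(deltas=[[[0,0,0],[0,0,0]],[[0,0,0],[0,0,0]],[[0,0,0],[0,0,0]],[[0,0,0],[0,0,0]],[[0,0,0],[0,0,0]],[[0,0,0],[0,0,0]],[[0,0,0],[0,0,0]],[[0,0,0],[0,0,0]]], gripper=0.5)

```text
time_s: 18.45
ee_pos: [0.5091, 0.0061, 0.1214]
eef_rot: [0.826, -0.563, 0.0, -0.001]
force: [0.1, -0.2, 0.4]
gripper_width: 0.0433
gripper_force: 0.0
```

step_arm(deltas=[[[0,0,-0.004],[0,0,0]],[[0,0,-0.012],[0,0,0]],[[0,0,-0.025],[0,0,0]],[[0,0,-0.04],[0,0,0]],[[0,0,-0.06],[0,0,0]],[[0,0,-0.08],[0,0,0]],[[0,0,-0.095],[0,0,0]],[[0,0,-0.1],[0,0,0]]])

```text
time_s: 19.12
ee_pos: [0.5107, 0.0064, 0.225]
eef_rot: [0.827, -0.563, 0.003, -0.003]
force: [0.6, 0.5, 0.3]
gripper_width: 0.0436
gripper_force: 0.0
```

```bash
python3 - <<'E'
from go import *
im,d=grab('side','s6'); W=cloud('side',d)
cv2.imwrite('pics/c6.png',cv2.resize(im[130:230,245:345],(600,600),interpolation=3)[...,::-1])
for b in((290,170,330,205),(255,200,292,225)):
    m=blue(im,W,b,(.1,.2)); print(np.percentile(W[m][:,2],[5,50,95]).round(4),np.median(W[m],0).round(4))
s=env.get_state();print(s['force'],s['moment'],s['gripper_width'])
E
```

```text
[0.1314 0.1441 0.1503] [0.5087 0.0222 0.1441]
[0.1278 0.1403 0.1501] [0.5523 0.1562 0.1403]
[-0.33978436  0.08453367  0.35843409] [-0.01208703  0.12571388 -0.00280724] 0.043437678227807135
```

View pics/c6.png

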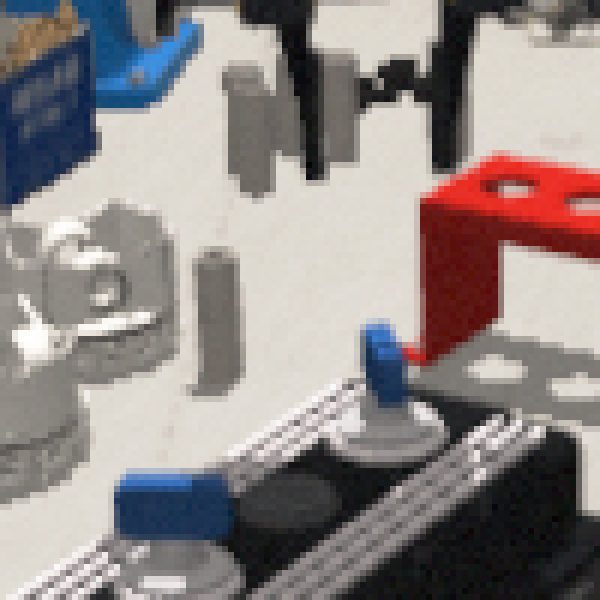

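The flange is down on the ring at crop (388,430). The wing tops read 0.1503 for this bolt and 0.1501 for the fitted one, so it is home. The fingers are clear.

```bash
python3 -c "
from rig import env
print(env.sign_off())"
```

```text
the job is handed in; nothing more can be done
None
```

The bolt is in the well with its flange home and its wing top level with the fitted bolt's (0.150 m). The last held torque was about 0.45 N m, it is released, and the job is handed in; `sign_off()` returned no verdict, and I did not re-measure the bystanders afterwards.

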